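Release the ratchet clamp from a set glue joint

TASK

The glue in the blue shell pair held in the bench clamp has set. Press down the red release button on the clamp's sliding jaw all the way (it stays down), then push the jaw back along its bar until it rests against the yellow stop collar. Leave the shell pair lying on its saddle in the clamp, and disturb nothing else on the bench.

Things in the scene. Friction and masses are not known exactly. Their poses are not given: they have to be found in the camera images.
- clamp: Blue bench clamp screwed to the table, 340 x 76 mm base plate 10 mm thick, with a toothed steel bar (24 mm wide over its teeth, top at 26 mm) along its middle. Origin: centre of its underside. Its x axis runs along the bar in the direction in which the sliding jaw opens, z up. The fixed jaw (20 mm thick, 75 mm high) stands at x = -165 to -145 mm, a low end block (38 mm high) at x = 151 to 165 mm. The shell pair lies between the fixed and the sliding jaw.
- jaw (a joint): Travel of the grey sliding jaw along the bar, m: 0 at the start (clamped; jaw face at clamp x = -91 mm), growing as it moves back along the clamp's +x. While the release is up the ratchet blocks it after about 1 mm. With the release down it slides with about 5 N and stays where it is left; a stop collar limits its way to 60 to 110 mm, where it halts hard.
- release (a joint): Travel of the red release button on the sliding jaw, m: 0 up (ratchet locked), 0.008 fully down; the pawls are clear of the teeth from 0.005. It goes straight down, takes about 3.5 N and ends on a hard stop; it has no spring and stays where it is left.
- release_pad (a point): Centre of the ribbed top of the red release button (32 mm along the bar, 40 mm across, 68 mm above the table when up), on the sliding jaw, 66 mm behind the back of its upright plate. Press straight down here.
- jaw_face (a point): Point on the front of the sliding jaw's upright plate (the side towards the shell pair), 95 mm above the table, at mid-width. The plate is 14 mm thick, 70 mm wide and its top edge is 110 mm above the table. The shell pair in front of it reaches only to 69 mm, so the plate can be pushed along clamp +x above the pair.
- jaw_back (a point): Centre of the rear end of the sliding jaw, 98 mm behind jaw_face, 38 mm above the table: this end comes to rest on the collar. x axis as the clamp's.
- collar_face (a point): Centre of the front face of the yellow stop collar, 38 mm above the table; x axis as the clamp's. The collar is fixed on the bar, 24 mm along the bar, 42 mm wide, 60 mm high with its black knob; set at another place each time, 60 to 110 mm behind jaw_back.
- shell_pair: Glued blue shell pair with a strip of yellow tape, oval, 52 x 118 x 41 mm, loose, lying across the bar on the grey saddle in the clamp (saddle top 28 mm above the table). Origin: centre of its underside; long axis y, z up.
- clamp_saddle (a point): Centre of the top of the grey saddle in the clamp, 28 mm above the table, under the shell pair.
- glue_bottle: Bystander: white glue bottle with blue nozzle, 36 mm round, 106 mm high; origin at its foot.
- tape_roll_2: Bystander: roll of blue tape lying flat, 71 mm across, 24 mm high.
- spare_pair: Bystander: another blue shell pair with yellow tape, 52 x 118 x 41 mm, lying on the table away from the clamp.
- screw_dish: Bystander: round steel dish of small screws, 68 mm across, 18 mm high.
- cutters: Bystander: side cutters with red handles, 132 x 49 x 11 mm.
- half_shell: Bystander: green half housing, 27 x 74 x 13 mm.
Not all that is in view belongs to the job. What is shaped like the shell_pair but pink or purple is not meant.

How it is judged (in metres and radians):
On the way, in this order (a step that is already met when the one before it is completed fails the run):
1. the release is pressed down while the jaw is still clamped (value of joint release above 0.006 m and value of joint jaw below 0.006 m), for 0.1 s.
2. the jaw is pushed back against the stop collar (x of jaw_back in the frame of collar_face between -0.004 and 0.003 m), for 0.2 s.
At the end, for the whole second after the job is handed in: The sliding jaw rests within 4 mm of the stop collar's face with the release still down (over 5 mm), and the shell pair lies still and flat on its saddle, within 20 mm of the saddle's centre (all of step 2 and velocity of joint jaw between -0.005 and 0.005 m/s and value of joint release above 0.005 m and horizontal distance between shell_pair and clamp_saddle below 0.02 m and z of shell_pair in the frame of clamp_saddle between -0.006 and 0.006 m and angle between shell_pair's own z axis and vertical below 0.15 rad and linear speed of shell_pair below 0.02 m/s); the robot touches nothing.
It fails at once if the jaw is forced along the bar with the release up (value of joint release below 0.003 m and value of joint jaw above 0.006 m).
It fails at once if the shell pair is lifted or shoved off its place (z of shell_pair in the frame of clamp_saddle above 0.012 m or distance of shell_pair from where it was at the start of the episode above 0.02 m).
It fails at once if a bystander is moved by more than 20 mm (distance of any of glue_bottle, tape_roll_2, spare_pair, screw_dish, cutters, half_shell from where it was at the start of the episode above 0.02 m).
It also fails if it takes over 38 s, if anything falls off the work surface, if the arm or the gripper's body presses on something with over 40 N, if the wrist force passes 120 N, or if a joint passes its speed limit or range.

ROBOT

A 6-joint arm with a two-finger parallel gripper is mounted at the origin on a cart in front of the work surface, level with it; the furniture and walls round the work are solid. World frame = base frame: x ahead of the robot, y to its left, z up, the work surface at z = 0. Lengths are in m, angles in degrees, forces in N, time in s.
With the tool pointing down it reaches from about 0.4 to 0.825 m from the base axis. Payload 7 kg.
Tool frame: the origin (TCP) lies between the finger pads; the fingertips stand 25 mm ahead of it and the grasp point (between the pads) lies 6 mm ahead of it; z points along the fingers, y is the line along which they close (so a half turn about z gives the same grasp; the last joint's range is limited). The gripper opens to 88 mm and grips with 3 to 60 N. Pads are 19 mm wide; open, the fingers measure 130 mm over their backs; the gripper's body (78 mm by 193 mm) begins 47 mm behind the grasp point.
Start: joints at [-54.425, 20.546, 0.682, 0, -70.136, -16.507], TCP at [0.22, -0.638, 0.252] pointing down, gripper open.
Joint ranges: [-176.03, 176.03], [-82.01, 121.73], [-58.28, 71.71], [-173.87, 95.51], [-174.79, -0.11], [-173.66, 173.66]. Speed limits (degrees/s): [136.94, 136.94, 172.46, 180, 180, 180].

INTERFACE

Orientations are given as [roll, pitch, yaw] about the fixed x, y, z axes, in that order (R = Rz(yaw) Ry(pitch) Rx(roll)).
In Python, from plant import r gives the robot as it stands.
- The arm moves only by the shell command python3 -m crank 'ROWS' [FORCE]. ROWS is JSON, a list of rows, each a list of 3 entries, a list of its own where there are three numbers: the turn, a rotation vector about the tool's x, y, z in degrees, then the shift along the tool's x, y, z in cm, then the closure, from -1 (fully open) to 1 (shut). In form: [[[wx, wy, wz], [dx, dy, dz], fingers], ...]. A call has 1 to 8 rows; each row shifts and turns the commanded pose from where the row before left it, along the tool's axes as they then stand; what a row does not reach is not made up. A row lasts 1/10 s, in which the tool goes at most 50 mm and 8.59 degrees, less where a joint would pass 70% of its speed; a pose out of reach is approached as far as the arm can. A call with a gripper value outside its range is refused whole. The fingers move at their own pace and stop on an object; FORCE is the grip in N (left out, the last holds). Time passes only in rows, so rows that do not move let the fingers close. It gives the time, the measured TCP pose, the force, the opening and the grip force at its end, in the units of the state.
- r.get_state(): the state, without advancing time (a new reading comes with each control period).
- r.capture(name): name is "scene" or "side" or "wrist"; returns a dict with "color" (480x640x3 uint8, red, green, blue), "range_z" (480x640 float32, m along the optical axis (not along the pixel's ray), 0 where there is no reading), "intrinsics" (3x3 intrinsics, pixels), "k1" (the pictures are not rectified: a ray, as slopes to the right and down, at radius r is drawn at 1 + k1 r^2 times it, then the intrinsics apply), "world_from_camera" (4x4, takes a point from camera to world coordinates); the wrist camera has in their place "hand_eye" (4x4, takes a point from camera to tool coordinates, whose origin is the TCP and whose axes are the flange's). Camera axes: x right, y down, z forward; pixel columns grow to the right and rows downward; lengths in m; the calibration is good to about 2 mm. A picture is of the moment at which its call begins: read the wrist's pose just before it.
- r.close_job(): hands the job in; it is judged then, once.
The state is a dict: "time_s": time; "joints": joint angles; "qd": joint speeds; "joint_torque": joint torques, N m; "tcp_pos": TCP position; "eef_rot": TCP orientation; "contact_force": force on the tool from outside, world axes, zero at the start; "moment": the same for the moment, N m; "gripper_width": finger opening in m; "gripper_force": force on a finger pad.
Only numpy, scipy, OpenCV 4.12 (cv2) and the standard library are available. Lean on these libraries where they do the work, as an engineer would, in place of code of your own. Each camera call takes 0.05 s, during which the arm holds its last target. There are 200 camera calls.

## Working session

There is one attempt and no reset: what is moved stays moved. The work goes in short steps, Python scripts to look and compute and a shell command to move; the robot and the scene stay as the last step left them, time stands still between calls to the robot, and variables do not carry over. Pictures are saved under pics/ and viewed, at most 10 in all, crops included, and the job is handed in when it is done.

```bash
mkdir -p pics
cat > h.py <<'E'
import numpy as np, cv2
from plant import r
def pts(c):
    K=np.array(c["intrinsics"]);k1=c["k1"];h,w=c["range_z"].shape
    u,v=np.meshgrid(np.arange(w),np.arange(h))
    p=cv2.undistortPoints(np.stack([u,v],-1).reshape(-1,1,2).astype(float),K,np.array([k1,0,0,0.]))[:,0].reshape(h,w,2)
    z=c["range_z"];P=np.dstack([p*z[...,None],z])
    T=np.array(c["world_from_camera"]);return P@T[:3,:3].T+T[:3,3]
E
python3 - <<'E'
from h import *
import pickle
for n in("scene","side"):
    c=r.capture(n);pickle.dump(c,open(n+".pkl","wb"))
    cv2.imwrite(f"pics/{n}0.png",c["color"][...,::-1]); print(n,np.round(c["world_from_camera"],3).tolist(),(c["range_z"]>0).mean())
print(r.get_state())
E
```

```text
scene [[-0.828, -0.326, 0.457, -0.102], [-0.561, 0.452, -0.694, 1.15], [0.02, -0.831, -0.556, 0.962], [0.0, 0.0, 0.0, 1.0]] 0.9960384114583334
side [[0.98, -0.086, 0.179, 0.372], [-0.199, -0.473, 0.858, -1.072], [0.011, -0.877, -0.481, 0.693], [0.0, 0.0, 0.0, 1.0]] 0.9239127604166667
{'time_s': 0.1, 'joints': array([-5.44249190e+01,  2.05876777e+01,  6.41611914e-01, -1.65357958e-02,
       -7.01347825e+01, -1.65067665e+01]), 'qd': array([ 0.02033383, -0.1033346 ,  0.15814018,  0.14505115, -0.0515204 ,
        0.01997394]), 'joint_torque': array([-9.79486613e-04, -5.84163272e+01,  2.93751347e+01,  7.01542094e+00,
        1.02293550e-02, -6.78629112e-05]), 'tcp_pos': array([ 0.22037688, -0.63762142,  0.25073587]), 'eef_rot': array([ 1.79918067e+02, -8.06826988e-03, -1.60937310e+02]), 'contact_force': array([ 0.56623147,  0.10850729, -0.38051291]), 'moment': array([ 0.00347537, -0.00593987, -0.05086585]), 'gripper_force': 0.0, 'gripper_width': 0.08749606263152576}
```

View pics/scene0.png

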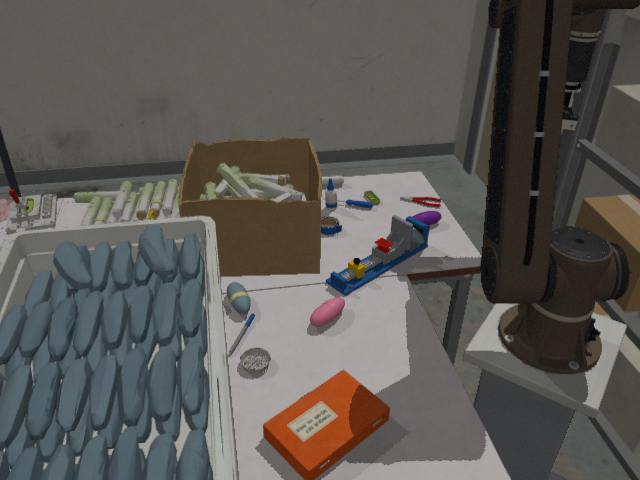

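View pics/side0.png

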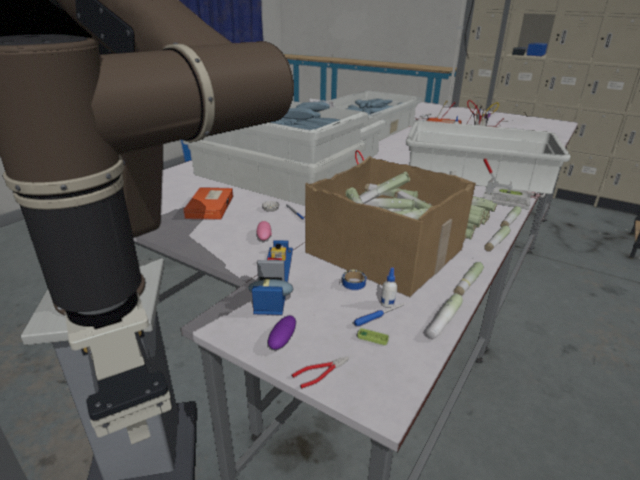

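The scene view shows one clamp: the red button is at (383,243), the grey plate at (403,232), the yellow collar at (356,266) and the fixed jaw at about (420,230). In the side view the clamp is at (275,275). The cardboard box stands close by, across the clamp. Next I measure these by colour.

Run:
```python
from h import *
import pickle
c=pickle.load(open("scene.pkl","rb"));P=pts(c);hsv=cv2.cvtColor(c["color"],cv2.COLOR_RGB2HSV);H,S,V=cv2.split(hsv)
roi=np.zeros(H.shape,bool);roi[205:300,322:436]=1
red=roi&((H<8)|(H>172))&(S>150)&(V>80); red[:, :365]=0; red[:225]=0;red[:,400:]=0
yel=roi&(H>18)&(H<32)&(S>140)&(V>80)
blue=roi&(H>100)&(H<125)&(S>130)
grey=roi&(S<50)&(P[...,2]>.04)
def show(n,m):
    q=P[m];print(n,len(q),"med",np.round(np.median(q,0),4),"lo",np.round(np.percentile(q,3,0),3),"hi",np.round(np.percentile(q,97,0),3))
for n,m in(("red",red),("yel",yel),("blue",blue),("grey",grey)):show(n,m)
# base plate outline at z~.01
b=blue&(abs(P[...,2]-.010)<.006);q=P[b][:,:2].astype(np.float32)
rect=cv2.minAreaRect(q);print("plate",len(q),rect,cv2.boxPoints(rect).round(3).tolist())
(cx,cy),(w,h),a=rect
bp=cv2.boxPoints(rect);e=[bp[1]-bp[0],bp[2]-bp[1]];ax=max(e,key=np.linalg.norm);ax/=np.linalg.norm(ax)
# orient: from grey plate to collar
col=np.median(P[yel],0)[:2];rd=np.median(P[red],0)[:2]
if ax@(col-rd)<0:ax=-ax
n=np.array([-ax[1],ax[0]]);ctr=np.array([cx,cy]);print("ax",ax,np.degrees(np.arctan2(ax[1],ax[0])))
def loc(q):return np.c_[(q[:,:2]-ctr)@ax,(q[:,:2]-ctr)@n,q[:,2]]
for nm,m in(("red",red),("redtop",red&(P[...,2]>.062)),("yel",yel),("greyplate",grey&(P[...,2]>.09)),("platetop",grey&(P[...,2]>.105)),("fix",blue&(P[...,2]>.05))):
    q=loc(P[m]);
    if len(q):print(nm,len(q),np.round(np.percentile(q,[2,50,98],0)*1000).tolist())
# obstacles high near clamp
d=P[(np.linalg.norm(P[...,:2]-ctr,axis=-1)<.35)&(P[...,2]>.1)]
print("box near:",np.round(np.percentile(loc(d),[1,99],0),3))
im=c["color"][195:300,315:445,::-1];cv2.imwrite("pics/crop.png",cv2.resize(im,None,fx=5,fy=5,interpolation=2))
```

```text
red 149 med [ 0.4692 -0.0264  0.0668] lo [ 0.455 -0.046  0.046] hi [ 0.489 -0.013  0.072]
yel 180 med [0.4863 0.0765 0.0393] lo [0.474 0.061 0.017] hi [0.517 0.085 0.049]
blue 1311 med [0.4719 0.0072 0.0117] lo [ 0.405 -0.187  0.005] hi [0.681 0.146 0.076]
grey 797 med [ 0.4531 -0.0922  0.0648] lo [ 0.401 -0.113  0.041] hi [0.492 0.077 0.114]
plate 872 ((0.5983058214187622, -0.0648500919342041), (0.33836281299591064, 0.38525503873825073), 68.64767456054688) [[0.3569999933242798, -0.15199999511241913], [0.7160000205039978, -0.2930000126361847], [0.8389999866485596, 0.023000000044703484], [0.47999998927116394, 0.16300000250339508]]
ax [-0.9313591   0.36410192] 158.64767
red 149 [[113.0, -1.0, 45.0], [135.0, 11.0, 67.0], [149.0, 31.0, 72.0]]
redtop 102 [[112.0, -2.0, 65.0], [132.0, 12.0, 68.0], [150.0, 29.0, 72.0]]
yel 180 [[124.0, -103.0, 16.0], [155.0, -95.0, 39.0], [166.0, -76.0, 49.0]]
greyplate 212 [[87.0, -876.0, 91.0], [127.0, 82.0, 106.0], [1095.0, 95.0, 962.0]]
platetop 114 [[88.0, -876.0, 105.0], [133.0, 83.0, 110.0], [1095.0, 95.0, 962.0]]
fix 168 [[76.0, -876.0, 54.0], [124.0, 154.0, 73.0], [1095.0, 167.0, 962.0]]
box near: [[-0.321 -0.343  0.102]
 [ 0.329  0.127  0.704]]
```

View pics/crop.png

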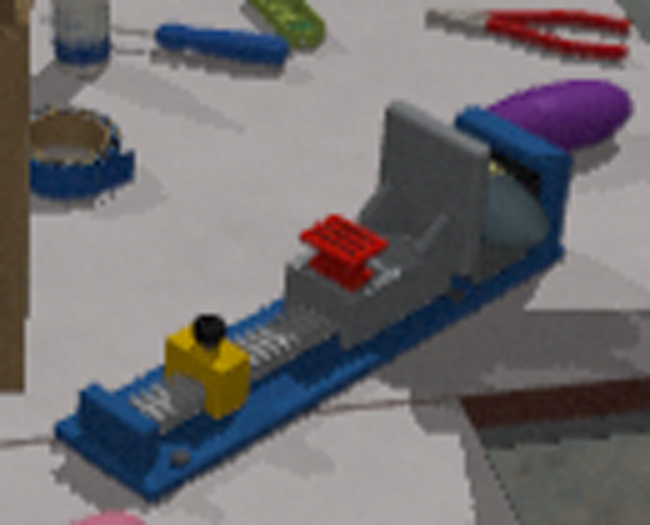

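The crop confirms one clamp with its red button, grey plate and yellow collar. The blue tape roll got into my blue mask, so I refit using points near the clamp only.

Run:
```python
from h import *
import pickle
c=pickle.load(open("scene.pkl","rb"));P=pts(c);hsv=cv2.cvtColor(c["color"],cv2.COLOR_RGB2HSV);H,S,V=cv2.split(hsv)
roi=np.zeros(H.shape,np.uint8);cv2.fillPoly(roi,[np.array([(322,283),(345,262),(386,222),(405,214),(434,222),(433,248),(350,298)])],1);roi=roi>0
Z=P[...,2];red=roi&((H<8)|(H>172))&(S>150)&(V>80);yel=roi&(H>18)&(H<32)&(S>140)&(V>80)&(np.arange(640)<385)
blue=roi&(H>100)&(H<125)&(S>130);grey=roi&(S<50)
b=blue&(abs(Z-.010)<.008);q=P[b][:,:2].astype(np.float32);rect=cv2.minAreaRect(q);print(rect)
bp=cv2.boxPoints(rect);ax=max([bp[1]-bp[0],bp[2]-bp[1]],key=np.linalg.norm);ax/=np.linalg.norm(ax)
if ax[1]<0:ax=-ax
n=np.array([-ax[1],ax[0]]);ctr=np.array(rect[0]);print("ax",ax,np.degrees(np.arctan2(ax[1],ax[0])))
def loc(q):return np.c_[(q[:,:2]-ctr)@ax,(q[:,:2]-ctr)@n,q[:,2]]
for nm,m in(("redtop",red&(Z>.060)),("yel",yel),("yeltop",yel&(Z>.043)),("plate",grey&(Z>.07)&(Z<.1)),("platetop",grey&(Z>.105)),("greylow",grey&(Z>.03)&(Z<.06)),("fix",blue&(Z>.05)),("blueall",blue)):
    q=loc(P[m])
    if len(q):print(nm,len(q),np.round(np.percentile(q,[2,50,98],0)*1000).tolist(), np.round(np.median(P[m],0),3))
# side camera
c=pickle.load(open("side.pkl","rb"));P=pts(c);H,S,V=cv2.split(cv2.cvtColor(c["color"],cv2.COLOR_RGB2HSV));L=loc(P.reshape(-1,3)).reshape(480,640,3)
near=(abs(L[...,0])<.2)&(abs(L[...,1])<.06)&(L[...,2]<.13)&(L[...,2]>.005)
for nm,m in(("s_plate",near&(S<60)&(L[...,2]>.085)),("s_blue",near&(H>100)&(H<125)&(S>130)),("s_fix",near&(H>100)&(S>130)&(L[...,2]>.055)),("s_red",near&((H<8)|(H>172))&(S>130)),("s_all",near)):
    q=L[m]
    if len(q):print(nm,len(q),np.round(np.percentile(q,[2,50,98],0)*1000).tolist())
c=pickle.load(open("scene.pkl","rb"));P=pts(c);L=loc(P.reshape(-1,3)).reshape(480,640,3)
d=L[(abs(L[...,0])<.3)&(abs(L[...,1])<.25)&(Z>.12)&(Z<.6)];print("tall",np.round(d[np.argsort(abs(d[:,1]))[::60]][:8],3), d[:,1].max() if len(d) else 0)
```

```text
((0.47540199756622314, -0.015111491084098816), (0.33499476313591003, 0.08035976439714432), 76.7440414428711)
ax [0.22930151 0.97335553] 76.74405
redtop 104 [[-30.0, -20.0, 63.0], [-13.0, 1.0, 68.0], [2.0, 18.0, 72.0]] [ 0.47  -0.028  0.068]
yel 180 [[76.0, -22.0, 16.0], [95.0, 10.0, 39.0], [101.0, 21.0, 49.0]] [0.486 0.076 0.039]
yeltop 60 [[76.0, -19.0, 43.0], [91.0, 3.0, 45.0], [100.0, 21.0, 49.0]] [0.491 0.073 0.045]
plate 204 [[-93.0, -33.0, 71.0], [-84.0, 4.0, 84.0], [-79.0, 35.0, 99.0]] [ 0.453 -0.096  0.084]
platetop 83 [[-97.0, -21.0, 105.0], [-86.0, 11.0, 109.0], [1001.0, 829.0, 962.0]] [ 0.445 -0.097  0.109]
greylow 459 [[-142.0, -24.0, 31.0], [-58.0, 15.0, 45.0], [80.0, 36.0, 59.0]] [ 0.453 -0.068  0.045]
fix 168 [[-168.0, -34.0, 54.0], [-155.0, 13.0, 73.0], [1001.0, 829.0, 962.0]] [ 0.428 -0.165  0.073]
blueall 1140 [[-165.0, -35.0, 5.0], [46.0, 22.0, 12.0], [164.0, 39.0, 77.0]] [0.466 0.034 0.012]
s_plate 283 [[-100.0, -35.0, 86.0], [-97.0, -1.0, 102.0], [-86.0, 32.0, 112.0]]
s_blue 1013 [[-176.0, -36.0, 8.0], [-171.0, -7.0, 37.0], [147.0, 34.0, 76.0]]
s_fix 322 [[-174.0, -36.0, 56.0], [-170.0, -1.0, 70.0], [-10.0, 34.0, 77.0]]
s_red 21 [[-16.0, -19.0, 67.0], [-9.0, 2.0, 69.0], [-6.0, 15.0, 71.0]]
s_all 2296 [[-175.0, -48.0, 8.0], [-122.0, -7.0, 57.0], [150.0, 39.0, 110.0]]
tall [[ 0.151 -0.075  0.135]
 [ 0.153 -0.081  0.151]
 [ 0.162 -0.084  0.166]
 [ 0.162 -0.086  0.125]
 [ 0.16  -0.089  0.16 ]
 [ 0.162 -0.091  0.183]
 [ 0.163 -0.095  0.206]
 [ 0.168 -0.097  0.213]] 0.24995528178045967
```

The refit is consistent in both views. The bar axis points at 76.7° and the button is at about (0.472, -0.028). The collar gap is about 70 mm. Next I turn the tool so that its y lies across the bar, with tool -x along the opening direction.

```bash
python3 -m crank '[[[0,0,-8.24],[0,0,0],1],[[0,0,-8.24],[0,0,0],1],[[0,0,-8.24],[0,0,0],1],[[0,0,-8.24],[0,0,0],1],[[0,0,-8.24],[0,0,0],1],[[0,0,-8.24],[0,0,0],1],[[0,0,-8.24],[0,0,0],1]]' 20
python3 -m crank '[[[0,0,0],[-4.6,-0.75,0],1],[[0,0,0],[-4.6,-0.75,0],1],[[0,0,0],[-4.6,-0.75,0],1],[[0,0,0],[-4.6,-0.75,0],1],[[0,0,0],[-4.6,-0.75,0],1],[[0,0,0],[-4.6,-0.75,0],1],[[0,0,0],[-4.6,-0.75,0],1]]'
python3 -m crank '[[[0,0,0],[-4.6,-0.75,0],1],[[0,0,0],[-4.6,-0.75,0],1],[[0,0,0],[-4.6,-0.75,0],1],[[0,0,0],[-4.6,-0.75,0],1],[[0,0,0],[-4.6,-0.75,0],1],[[0,0,0],[-4.6,-0.75,0],1],[[0,0,0],[-4.6,-0.75,0],1],[[0,0,0],[0,0,0],1]]'
cat >> h.py <<'E'
from scipy.spatial.transform import Rotation as Ro
def togo(x,y,z):
    s=r.get_state();R=Ro.from_euler("xyz",s["eef_rot"],degrees=True).as_matrix()
    print("t",s["time_s"],s["tcp_pos"].round(4),s["eef_rot"].round(2),"F",s["contact_force"].round(1),"cm in tool:",(R.T@(np.array([x,y,z])-s["tcp_pos"])*100).round(2))
E
python3 -c "
from h import *
togo(.472,-.028,.11);c=r.capture('wrist');cv2.imwrite('pics/w.png',c['color'][...,::-1])
s=r.get_state();H=np.array(c['hand_eye']);T=np.eye(4);T[:3,:3]=Ro.from_euler('xyz',s['eef_rot'],degrees=True).as_matrix();T[:3,3]=s['tcp_pos'];c['world_from_camera']=T@H
P=pts(c);h,S,V=cv2.split(cv2.cvtColor(c['color'],cv2.COLOR_RGB2HSV));m=((h<8)|(h>172))&(S>150)&(P[...,2]>.06)&(P[...,2]<.08)&(c['range_z']>0)&(np.hypot(P[...,0]-.47,P[...,1]+.03)<.05)
q=P[m];print(len(q),np.percentile(q,[2,50,98],0).round(4) if len(q) else '',cv2.minAreaRect(q[:,:2].astype(np.float32)) if len(q) else '')
y=(h>18)&(h<32)&(S>140)&(P[...,2]>.02)&(P[...,2]<.06)&(P[...,1]>.02)
ax=np.array([.2293,.97336]);L=(P[...,:2]-[.4754,-.0151])@ax
g=(S<60)&(P[...,2]>.105)&(P[...,2]<.115)
for n,k in(('yel',y),('platetop',g)):
  if k.any():print(n,k.sum(),np.percentile(L[k],[2,50,98]).round(4))
"
```

```text
time_s: 0.8
tcp_pos: [0.2204, -0.6377, 0.251]
eef_rot: [180.0, 0.0, -102.9]
contact_force: [0.9, 0.4, -0.4]
gripper_width: 0.0372
gripper_force: 0.0
time_s: 1.5
tcp_pos: [0.3455, -0.3348, 0.2514]
eef_rot: [180.0, 0.0, -103.3]
contact_force: [1.4, -0.2, -0.1]
gripper_width: 0.0004
gripper_force: 0.0
time_s: 2.3
tcp_pos: [0.472, -0.0312, 0.2513]
eef_rot: [-180.0, 0.0, -103.0]
contact_force: [0.0, -0.8, 0.2]
gripper_width: 0.0006
gripper_force: 0.0
t 2.3 [ 0.472  -0.0312  0.2513] [-1.7999e+02  2.0000e-02 -1.0300e+02] F [ 0.  -0.8  0.2] cm in tool: [-0.31  0.07 14.13]
1964 [[ 0.456  -0.0501  0.0656]
 [ 0.4749 -0.034   0.0676]
 [ 0.494  -0.017   0.0692]] ((0.47468364238739014, -0.03337838128209114), (0.0313321128487587, 0.03921032324433327), 75.66191101074219)
platetop 2515 [-0.0975 -0.0905 -0.0838]
```

View pics/w.png

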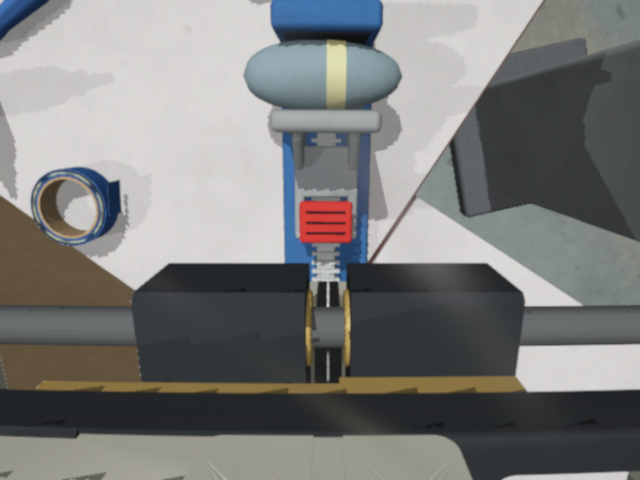

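The wrist view shows the button at (326,222), right in front of the fingers, with the plate at (326,121). That puts the button at about (0.4745, -0.033). I go down 15 cm, then press in small steps.

```bash
python3 -m crank '[[[0,0,0],[0.1,-0.2,4],1],[[0,0,0],[0,0,4],1],[[0,0,0],[0,0,4],1],[[0,0,0],[0,0,2.8],1],[[0,0,0],[0,0,0],1]]'
python3 -m crank '[[[0,0,0],[0,0,0.2],1],[[0,0,0],[0,0,0.2],1],[[0,0,0],[0,0,0.2],1],[[0,0,0],[0,0,0.2],1],[[0,0,0],[0,0,0.2],1],[[0,0,0],[0,0,0.2],1],[[0,0,0],[0,0,0],1]]'
```

```text
time_s: 2.85
tcp_pos: [0.4689, -0.0382, 0.1002]
eef_rot: [179.6, -0.2, -103.4]
contact_force: [0.2, 0.4, 0.7]
gripper_width: 0.0004
gripper_force: 0.0
time_s: 3.55
tcp_pos: [0.4723, -0.0365, 0.0916]
eef_rot: [-180.0, 0.0, -103.2]
contact_force: [-0.2, -1.3, -0.6]
gripper_width: 0.0006
gripper_force: 0.3
```

```bash
python3 -m crank '[[[0,0,0],[0,0,0.2],1],[[0,0,0],[0,0,0.2],1],[[0,0,0],[0,0,0.1],1],[[0,0,0],[0,0,0.1],1],[[0,0,0],[0,0,0],1]]'; python3 -m crank '[[[0,0,0],[0,0,0.1],1],[[0,0,0],[0,0,0.05],1],[[0,0,0],[0,0,0],1]]'
```

```text
time_s: 4.05
tcp_pos: [0.4722, -0.0365, 0.0854]
eef_rot: [-180.0, 0.0, -103.3]
contact_force: [0.7, 0.1, 1.6]
gripper_width: 0.0002
gripper_force: 0.5
time_s: 4.35
tcp_pos: [0.4724, -0.0366, 0.0851]
eef_rot: [-179.9, 0.0, -103.2]
contact_force: [-4.1, 1.6, 13.9]
gripper_width: 0.0002
gripper_force: 7.2
```

It reaches the hard stop at tip height 60 mm with 14 N. Now I rise, check the button depth and go in front of the plate.

```bash
python3 -m crank '[[[0,0,0],[0,0,-3],1],[[0,0,0],[0,0,-5],1],[[0,0,0],[0,0,-5],1],[[0,0,0],[0,0,-2],1],[[0,0,0],[0,0,0],1]]'
python3 -c "
from h import *
s=r.get_state();c=r.capture('wrist')
H=np.array(c['hand_eye']);T=np.eye(4);T[:3,:3]=Ro.from_euler('xyz',s['eef_rot'],degrees=True).as_matrix();T[:3,3]=s['tcp_pos'];c['world_from_camera']=T@H
P=pts(c);h,S,V=cv2.split(cv2.cvtColor(c['color'],cv2.COLOR_RGB2HSV));m=((h<8)|(h>172))&(S>150)&(P[...,2]>.04)&(P[...,2]<.08)&(c['range_z']>0)&(np.hypot(P[...,0]-.47,P[...,1]+.03)<.05)
print(np.median(P[m],0).round(4),m.sum())
L=(P[...,:2]-[.4754,-.0151])@np.array([.2293,.97336]);g=(S<60)&(P[...,2]>.105)&(P[...,2]<.115)
print('platetop',np.percentile(L[g],[2,50,98]).round(4))
print('tcp local',(s['tcp_pos'][:2]-[.4754,-.0151])@np.array([.2293,.97336]),s['tcp_pos'])
"
python3 -m crank '[[[0,0,0],[4.7,0,0],1],[[0,0,0],[4.7,0,0],1],[[0,0,0],[0,0,0],1],[[0,0,0],[0,0,0],1]]'; python3 -c "from h import *;togo(.449,-.127,.110)"
```

```text
time_s: 4.85
tcp_pos: [0.4734, -0.0363, 0.2373]
eef_rot: [-179.7, 0.2, -103.2]
contact_force: [0.3, 0.1, 0.1]
gripper_width: 0.0007
gripper_force: 0.0
[ 0.476  -0.0322  0.0597] 2023
platetop [-0.0953 -0.0889 -0.082 ]
tcp local -0.021135086833887148 [ 0.47337163 -0.0363357   0.2373383 ]
time_s: 5.3
tcp_pos: [0.4493, -0.129, 0.2325]
eef_rot: [179.8, -0.0, -103.4]
contact_force: [1.0, 0.7, -0.1]
gripper_width: 0.0003
gripper_force: 0.0
t 5.3 [ 0.4493 -0.129   0.2325] [ 1.7984e+02 -3.0000e-02 -1.0342e+02] F [ 1.   0.7 -0.1] cm in tool: [-0.2   0.04 12.25]
```

The button is fully down (top at 59.7 mm). I lower in front of the plate and push.

```bash
python3 -m crank '[[[0,0,0],[0,0,4.5],1],[[0,0,0],[0,0,4.5],1],[[0,0,0],[0,0,2.4],1],[[0,0,0],[0,0,1],1],[[0,0,0],[0,0,0],1],[[0,0,0],[0,0,0],1]]'
python3 -m crank '[[[0,0,0],[-0.3,0,0],1],[[0,0,0],[-0.3,0,0],1],[[0,0,0],[-0.3,0,0],1],[[0,0,0],[-0.3,0,0],1],[[0,0,0],[-0.3,0,0],1],[[0,0,0],[-0.3,0,0],1],[[0,0,0],[-0.3,0,0],1]]'
```

```text
time_s: 5.9
tcp_pos: [0.4514, -0.1277, 0.1108]
eef_rot: [-180.0, -0.0, -103.2]
contact_force: [0.1, 0.2, 0.9]
gripper_width: 0.0005
gripper_force: 0.0
time_s: 6.6
tcp_pos: [0.4558, -0.108, 0.1109]
eef_rot: [-179.9, -0.0, -103.2]
contact_force: [-0.5, -5.9, 4.0]
gripper_width: 0.0007
gripper_force: 2.6
```

```bash
python3 -m crank '[[[0,0,0],[-0.5,0,0],1],[[0,0,0],[-0.7,0,0],1],[[0,0,0],[-0.7,0,0],1],[[0,0,0],[-0.7,0,0],1],[[0,0,0],[-0.7,0,0],1],[[0,0,0],[-0.5,0,0],1],[[0,0,0],[-0.4,0,0],1],[[0,0,0],[-0.3,0,0],1]]'
python3 -m crank '[[[0,0,0],[-0.2,0,0],1],[[0,0,0],[-0.2,0,0],1],[[0,0,0],[-0.2,0,0],1],[[0,0,0],[-0.2,0,0],1]]'
```

```text
time_s: 7.4
tcp_pos: [0.4661, -0.0639, 0.1107]
eef_rot: [-179.9, -0.0, -103.2]
contact_force: [0.3, -5.5, 3.5]
gripper_width: 0.0006
gripper_force: 2.6
time_s: 7.8
tcp_pos: [0.4678, -0.0563, 0.1106]
eef_rot: [-179.9, -0.0, -103.2]
contact_force: [1.2, -4.6, 2.5]
gripper_width: 0.0002
gripper_force: 2.6
```

```bash
python3 -c "
from h import *
togo(.47,0,.11);c=r.capture('scene');cv2.imwrite('pics/s2.png',cv2.resize(c['color'][195:300,315:445,::-1],None,fx=5,fy=5,interpolation=2))"
```

```text
t 7.8 [ 0.4678 -0.0563  0.1106] [-1.7995e+02 -2.0000e-02 -1.0324e+02] F [ 1.2 -4.6  2.5] cm in tool: [-5.53  1.08  0.06]
```

View pics/s2.png

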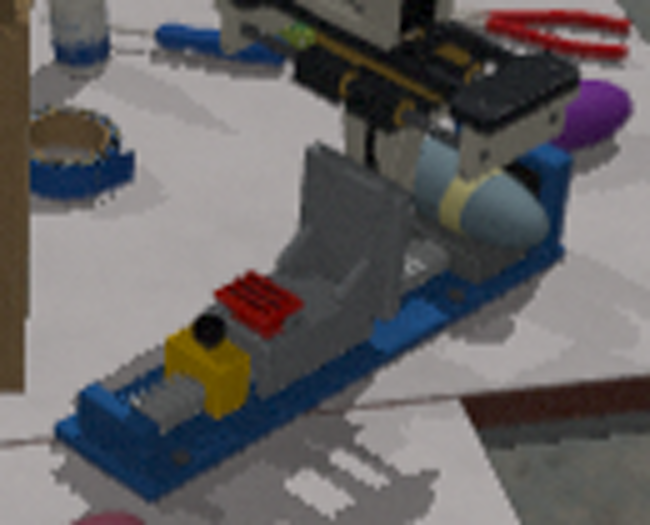

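The jaw's rear end is now close to the collar at crop (240,355). The button is down and the pair is in place on its saddle. I continue in small steps until the force rises.

```bash
python3 -m crank '[[[0,0,0],[-0.15,0,0],1],[[0,0,0],[-0.15,0,0],1],[[0,0,0],[-0.15,0,0],1],[[0,0,0],[-0.15,0,0],1]]'
python3 -m crank '[[[0,0,0],[-0.1,0,0],1],[[0,0,0],[-0.1,0,0],1],[[0,0,0],[-0.1,0,0],1]]'
```

```text
time_s: 8.25
tcp_pos: [0.4691, -0.0505, 0.1105]
eef_rot: [-180.0, -0.0, -103.2]
contact_force: [0.3, -5.8, 2.9]
gripper_width: 0.0001
gripper_force: 2.6
time_s: 8.55
tcp_pos: [0.4694, -0.0487, 0.1105]
eef_rot: [-180.0, -0.1, -103.2]
contact_force: [3.7, -18.2, 3.2]
gripper_width: 0.0004
gripper_force: 8.8
```

It halts hard, with the force up to 18 N. I hold briefly, back off and rise clear.

```bash
python3 -m crank '[[[0,0,0],[0,0,0],1],[[0,0,0],[0,0,0],1],[[0,0,0],[0,0,0],1],[[0,0,0],[0.5,0,0],1],[[0,0,0],[0.8,0,0],1],[[0,0,0],[0,0,0],1]]'
python3 -m crank '[[[0,0,0],[0,0,-3],1],[[0,0,0],[0,0,-4],1],[[0,0,0],[0,0,-4],1],[[0,0,0],[0,0,-3],1],[[0,0,0],[0,0,0],1],[[0,0,0],[0,0,0],1]]'
python3 -c "
from h import *
togo(.47,0,.11);c=r.capture('scene');cv2.imwrite('pics/s3.png',cv2.resize(c['color'][195:300,315:445,::-1],None,fx=5,fy=5,interpolation=2))"
```

```text
time_s: 9.15
tcp_pos: [0.466, -0.0604, 0.1099]
eef_rot: [180.0, 0.0, -103.3]
contact_force: [0.2, -0.0, -0.4]
gripper_width: 0.0004
gripper_force: 0.0
time_s: 9.75
tcp_pos: [0.4666, -0.0596, 0.2505]
eef_rot: [-179.9, 0.1, -103.3]
contact_force: [-0.5, -0.7, -1.6]
gripper_width: 0.0004
gripper_force: 0.0
t 9.75 [ 0.4666 -0.0596  0.2505] [-1.7993e+02  8.0000e-02 -1.0326e+02] F [-0.5 -0.7 -1.6] cm in tool: [-5.86  1.05 14.05]
```

View pics/s3.png

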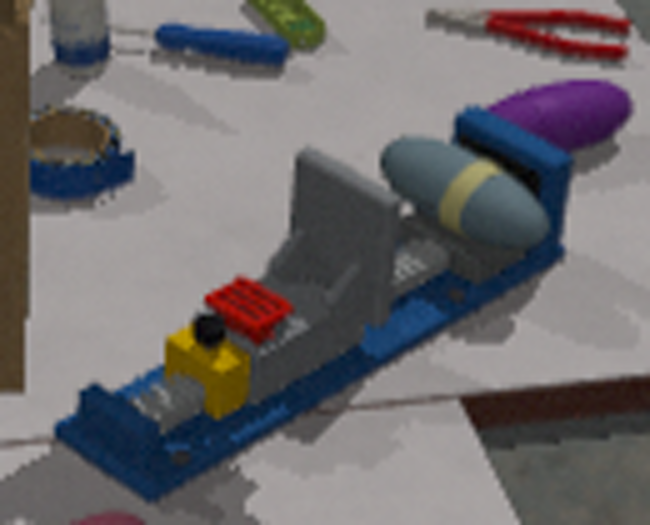

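The jaw rests against the collar at (235,350), the button is down, the pair lies on its saddle at (465,195) and the robot is clear. I hand in.

```bash
python3 -c "
from plant import r
print(r.close_job())"
```

```text
the job is handed in; nothing more can be done
None
```

I pressed the release fully down and pushed the jaw back about 69 mm onto the yellow collar; the shell pair was still on its saddle in the last picture, I saw nothing else disturbed, and the job is handed in (no verdict was returned).

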